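Hold a foot plate down on the sprung tacking jig

ROBOT

A 6-joint arm with a two-finger parallel gripper is mounted at the origin on the work surface. World frame = base frame: x ahead of the robot, y to its left, z up, the work surface at z = 0. Lengths are in m, angles in rad, forces in N, time in s.
With the tool pointing down it reaches from about 0.25 to 0.775 m from the base axis. Payload 4 kg.
Tool frame: the origin (TCP) lies midway between the tips of the shut fingers; the grasp point (between the pads) lies 19 mm behind it; z points along the fingers, y is the direction in which the jaws open and shut (so a half turn about z gives the same grasp; the last joint's range is limited). The gripper opens to 94 mm and grips with 3 to 60 N. Pads are 16 mm wide; open, the fingers measure 119 mm over their backs; the gripper's body (75 mm by 177 mm) begins 78 mm behind the grasp point.
Start: joints at [1.009, 0.087, 1.371, -0, 1.684, -0.103], TCP at [0.244, 0.493, 0.206] pointing down, gripper open.
Joint ranges: [-3.1, 3.1], [-0.76, 2.03], [0.27, 2.55], [-1.08, 4.22], [0.17, 2.65], [-2.57, 2.57]. Speed limits (rad/s): [2.79, 2.79, 3.14, 3.14, 3.14, 3.14].

INTERFACE

Orientations are given as [roll, pitch, yaw] about the fixed x, y, z axes, in that order (R = Rz(yaw) Ry(pitch) Rx(roll)).
In Python, from bench import robot, cams gives the robot as it stands.
- The arm moves only by the tool step_arm, never from a script. Its argument "plan" is a list that holds one entry, the list of rows, each a list of 5 numbers: the shift along the world's x, y, z in mm, then the turn about the world's z in rad, then the opening in per cent of the stroke, from 0 (shut) to 100 (fully open). In form: [[[tx, ty, tz, turn, fingers], ...]]. A call has 1 to 8 rows; each row is the pose to reach, as a shift and turn from the pose commanded when the call began; what a row does not reach only later rows make up. A row lasts 1/12 s, in which the tool goes at most 41.7 mm and 7.16 degrees, less where a joint would pass 70% of its speed; a pose out of reach is approached as far as the arm can. A call with a gripper value outside its range is refused whole. The fingers move at their own pace and stop on an object; the grip force is fixed at half the most. Time passes only in rows, so rows that repeat a pose let the fingers close. It gives the time, the measured TCP pose, the force and the opening at its end, in the units of the state.
- robot.get_obs(): the state, without advancing time (a new reading comes with each control period).
- cams.snapshot(name): name is "scene" or "top" or "wrist"; returns a dict with "frame" (384x512x3 uint8, red, green, blue), "camera_matrix" (3x3 intrinsics, pixels), "k1" (the pictures are not rectified: a ray, as slopes to the right and down, at radius r is drawn at 1 + k1 r^2 times it, then the intrinsics apply), "origin" and "attitude" of the camera in the world; the wrist camera has in their place "T_tool_cam" (4x4, takes a point from camera to tool coordinates, whose origin is the TCP and whose axes are the flange's). Camera axes: x right, y down, z forward; pixel columns grow to the right and rows downward; lengths in m; the calibration is good to about 2 mm. A picture is of the moment at which its call begins: read the wrist's pose just before it. There is no depth.
- robot.close_job(): hands the job in, once; it reports no verdict.
The state is a dict: "time": time; "joint_positions": joint angles; "qvel": joint speeds; "joint_torque": joint torques, N m; "tool_pos": TCP position; "ee_rot": TCP orientation; "wrist_force": force on the tool from outside, world axes, zero at the start; "wrist_torque": the same for the moment, N m; "width": finger opening in m.
Only numpy, scipy, OpenCV 4.12 (cv2) and the standard library are available. Lean on these libraries where they do the work, as an engineer would, in place of code of your own. Each camera call takes 0.05 s, during which the arm holds its last target. There are 200 camera calls.

TASK

Take the steel foot plate from its rest and lay it centred on the domed plunger of the tacking jig, long side along the jig's long side, and let go so that it balances on the dome by itself, clear of the four stop posts. Then press it down against the spring until it lies flat and firmly on all four stop posts, centred and square with the jig, and finish while still holding it pressed there, ready for tacking. Leave the hammer, the tin and the tube offcut where they are.

Things in the scene. Friction and masses are not known exactly. Their poses are not given: they have to be found in the camera images.
- plate_center (a point): Loose bright steel foot plate, 100 mm (its x) by 64 mm (its y) by 8 mm thick, with a round boss 30 mm in diameter standing 8 mm above the middle of its top; about 0.44 kg. This point is the middle of the plate at half its thickness: 4 mm above its underside, 12 mm below the boss's top. z is up out of the boss side; a half turn about z makes no difference. It starts boss up on the rest.
- rest: Fixed low rest: a 120 x 80 x 4 mm sheet with two bars of dark square tube (16 mm wide, 64 mm long along y, top 29 mm above the table) at x = -38 and +38 mm; the plate lies across them, its long side along x and 29 mm above the table. Between the bars, 60 mm are free for fingers. Origin: centre of the underside, on the table.
- jig: Fixed tacking jig: steel base 160 mm (x) by 110 mm (y) by 12 mm, with a round dark housing (75 mm diameter, top at 30 mm) in the middle from which the domed plunger rises, four stop posts around it. Origin: centre of the underside, on the table; z up. The plate's long side goes along the jig's x.
- stops: The four stop posts of the jig: aluminium, 16 mm in diameter, flat tops 52 mm above the table, at x = +-38 mm, y = +-22 mm in the jig's frame. They are the hard stop for the plate's underside. Origin and axes as the jig's.
- dome_top (a point): Highest point of the steel domed plunger (a half ball of 35 mm radius), in the middle of the jig. At rest it is 70 mm above the table, 18 mm above the post tops; it moves with the plunger.
- plunger (a joint): Travel of the plunger straight down, m: 0 = up (rest), 0.018 = the dome level with the post tops. The spring lifts with about 8 N at 0 (the plate's own weight does not sink it) and about 12 N at 0.018; bringing the plate firmly onto the posts takes a push of some 10 to 20 N.
- hammer: Bystander: hammer lying on the table beyond the work, about 0.26 m long. Leave it.
- tin: Bystander: closed metal tin, 66 mm in diameter, 120 mm tall, standing at the left. Leave it.
- offcut: Bystander: offcut of square steel tube, 50 x 90 x 50 mm, on the table at the right. Leave it.
There are look-alikes about, which are no part of the job. Of the things shaped like the part that bears plate_center, the bare steel one is meant. What is shaped like the jig but blue is not meant.

How it is judged:
On the way:
1. the plate, let go, balances on the dome alone, clear of the stop posts, for half a second (contact force between plate and jig above 1 N and contact force between plate and stops below 0.05 N and contact force between plate and the arm below 0.05 N and contact force between plate and the fingers below 0.05 N and horizontal distance between plate_center and dome_top below 0.014 m and angle between plate_center's own z axis and vertical below 0.4 rad and value of joint plunger below 0.006 m), for 0.5 s.
At the end, for the whole second after the job is handed in: The fingers still press the plate down (more than 4 N): the plunger is down by more than 16 mm, the plate bears on the stop posts with more than 1.5 N, lies flat within 0.04 rad, boss up, centred on the jig within 12 mm and square to it within 0.2 rad, and is still (value of joint plunger above 0.016 m and contact force between plate and stops above 1.5 N and contact force between the fingers and plate above 4 N and angle between plate_center's own z axis and vertical below 0.04 rad and horizontal distance between plate_center and jig below 0.012 m and angle between the x axis of plate_center and the x axis of jig, either way round below 0.2 rad and linear speed of plate below 0.02 m/s); the arm keeps its last pose, push and grip.
It fails at once if a bystander is moved by more than 30 mm (distance of any of hammer, tin, offcut from where it was at the start of the episode above 0.03 m).
It also fails if it takes over 61 s, if anything falls off the work surface, if the arm or the gripper's body presses on something with over 40 N, if the wrist force passes 120 N, or if a joint passes its speed limit or range.

## Working session

There is one attempt and no reset: what is moved stays moved. The work goes in short steps, Python scripts to look and compute and a tool call to move; the robot and the scene stay as the last step left them, time stands still between calls to the robot, and variables do not carry over. Pictures are saved under pics/ and viewed, about 8 in all and at most 12, crops included, and the job is handed in when it is done.

Besides the shell and the picture viewer there is one more tool, called after "Request:" as name([rows], argument=value, ...), one row to a line, values as JSON. step_arm: Moves the arm, as the interface text tells. Its arguments: {"type":"object","properties":{"plan":{"type":"array"}},"required":["plan"]}

```bash
mkdir -p pics; ls; python3 - <<'E'
from bench import robot,cams
import cv2,pickle
o=robot.get_obs();print(o)
for n in("top","scene"):
    s=cams.snapshot(n);pickle.dump(s,open(f'pics/{n}.pkl','wb'))
    cv2.imwrite(f'pics/{n}.png',cv2.resize(s['frame'][...,::-1],(768,576),interpolation=cv2.INTER_CUBIC))
    print({k:v for k,v in s.items() if k!='frame'})
E
```

```text
pics
{'time': 0.0, 'joint_positions': array([ 1.00889760e+00,  8.79513453e-02,  1.37223696e+00, -3.49053453e-05,
        1.68357909e+00, -1.03108593e-01]), 'qvel': array([ 0.00138173, -0.00067141,  0.00067402,  0.00105481, -0.00060721,
        0.00020148]), 'joint_torque': array([-1.12056284e-06, -3.40190399e+01, -3.02422214e+01,  7.15198182e-02,
        3.32456455e-02, -1.78451728e-04]), 'tool_pos': array([0.243305  , 0.49265476, 0.20431494]), 'ee_rot': array([-3.13942590e+00, -1.89328599e-04,  2.68279842e+00]), 'wrist_force': array([-0.07865319,  0.87384772,  0.5687006 ]), 'wrist_torque': array([-0.00508761,  0.0317871 , -0.02488418]), 'width': 0.09394558893280144}
{'camera_matrix': array([[434.26469907,   0.        , 252.81826575],
       [  0.        , 434.26469907, 192.76110778],
       [  0.        ,   0.        ,   1.        ]]), 'k1': 0.030378776178577968, 'origin': array([0.39156135, 0.02767634, 1.28329682]), 'attitude': array([-3.02112425, -0.00545746, -1.59122644])}
{'camera_matrix': array([[411.28392151,   0.        , 254.50998949],
       [  0.        , 411.28392151, 190.35649078],
       [  0.        ,   0.        ,   1.        ]]), 'k1': -0.0966233476734759, 'origin': array([ 1.22565479, -0.02228957,  1.1231534 ]), 'attitude': array([-2.57403432, -0.00594285,  1.49525265])}
```

View pics/top.png

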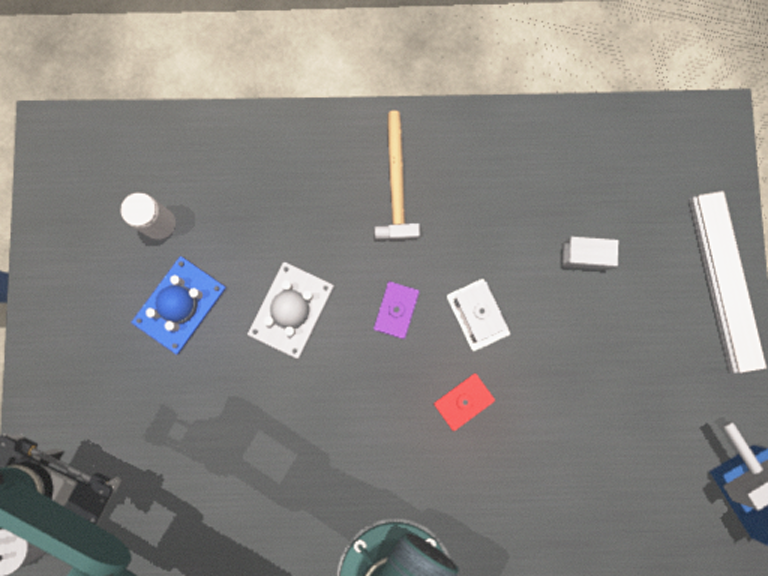

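View pics/scene.png

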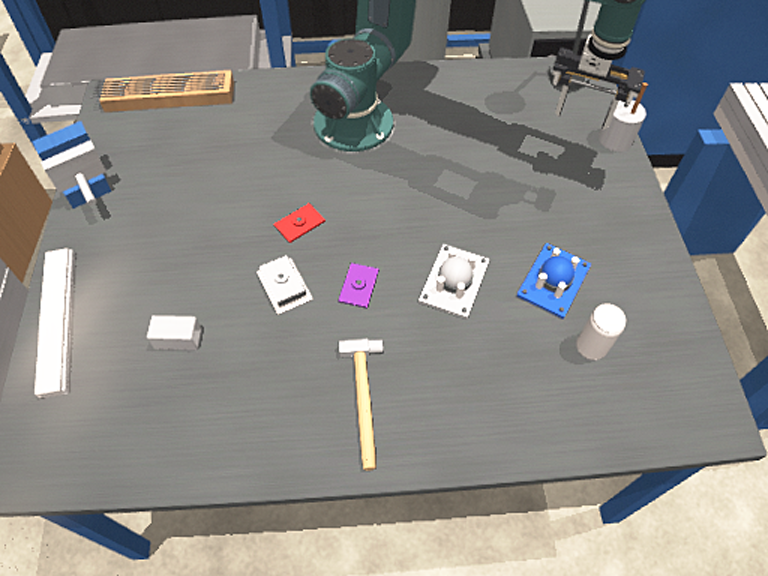

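The top picture shows the bare plate on its rest at about (481,312) and the grey jig at about (290,310), in the 1.5x scale. The jig's base corners are (285,263), (333,288), (296,357), (248,332).

```bash
cat > h.py <<'E'
import numpy as np,cv2,pickle
from scipy.spatial.transform import Rotation as R
def pose(s,o=None):
    if 'origin' in s: return R.from_euler('xyz',s['attitude']).as_matrix(),np.array(s['origin'])
    Rt=R.from_euler('xyz',o['ee_rot']).as_matrix();T=np.array(s['T_tool_cam'])
    return Rt@T[:3,:3],Rt@T[:3,3]+o['tool_pos']
def dist(s): return np.array([s['k1'],0,0,0,0.])
def px2w(s,uv,z,o=None):
    Rm,t=pose(s,o)
    n=cv2.undistortPoints(np.array(uv,float).reshape(-1,1,2),s['camera_matrix'],dist(s)).reshape(-1,2)
    d=np.c_[n,np.ones(len(n))]@Rm.T
    return t+d*((z-t[2])/d[:,2])[:,None]
def w2px(s,P,o=None):
    Rm,t=pose(s,o);rv=cv2.Rodrigues(Rm.T)[0]
    return cv2.projectPoints(np.array(P,float),rv,-Rm.T@t,s['camera_matrix'],dist(s))[0].reshape(-1,2)
E
python3 - <<'E'
from h import *
s=pickle.load(open('pics/top.pkl','rb'))
def f(n,c,z):
    w=px2w(s,np.array(c)/1.5,z);print(n,w.mean(0).round(4),[round(float(np.linalg.norm(w[i]-w[(i+1)%4])),4) for i in range(4)],np.degrees([np.arctan2(*(w[(i+1)%4]-w[i])[1::-1]) for i in range(4)]).round(1))
f('jig',[(285,263),(333,288),(296,357),(248,332)],.012)
f('rest',[(447,297),(483,279),(510,333),(473,350)],.004)
print(px2w(s,np.array([[481,312]])/1.5,.045),px2w(s,np.array([[290,308]])/1.5,.07))
s2=pickle.load(open('pics/scene.pkl','rb'))
print(px2w(s2,np.array([[283,278]])/1.5,.045))
c=s['frame'][170:250,150:350];cv2.imwrite('pics/c1.png',cv2.resize(c[...,::-1],(800,320),interpolation=cv2.INTER_CUBIC))
E
```

```text
jig [0.5081 0.1917 0.012 ] [0.1072, 0.1521, 0.1057, 0.1527] [-118.7  151.2   61.6  -28.2]
rest [ 0.4919 -0.1763  0.004 ] [0.0803, 0.1184, 0.0804, 0.1154] [ -64.6 -155.7  113.3   24.2]
[[ 0.49356047 -0.17528559  0.045     ]] [[0.5061048  0.18535314 0.07      ]]
[[ 0.50728257 -0.16867988  0.045     ]]
```

View pics/c1.png

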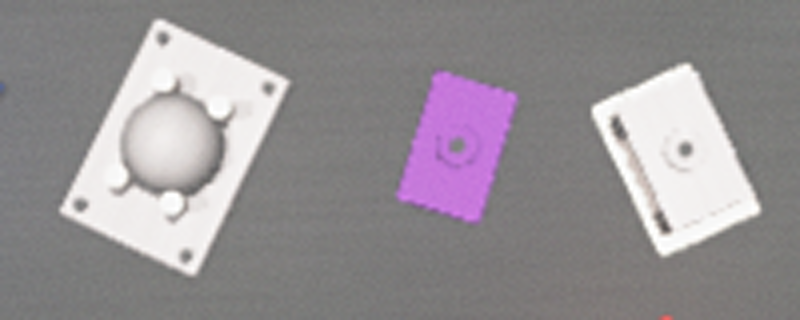

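The crop shows the plate's boss hole at (685,149), which is source pixel (321,207). A dark bar gap is visible on the plate's left side, and the dome and four posts show on the grey jig. Next I move above the plate.

Request:
step_arm([
  [[250,-667,50,-2.26,100],[250,-667,50,-2.26,100],[250,-667,50,-2.26,100],[250,-667,50,-2.26,100],[250,-667,50,-2.26,100],[250,-667,50,-2.26,100],[250,-667,50,-2.26,100],[250,-667,50,-2.26,100]],
])

```text
time: 0.77
tool_pos: [0.3602, 0.1799, 0.2287]
ee_rot: [3.142, 0.0, 1.677]
wrist_force: [0.1, 0.3, 1.4]
width: 0.0936
```

Request:
step_arm([
  [[133,-356,27,-1.26,100],[133,-356,27,-1.26,100],[133,-356,27,-1.26,100],[133,-356,27,-1.26,100],[133,-356,27,-1.26,100],[133,-356,27,-1.26,100],[133,-356,27,-1.26,100],[133,-356,27,-1.26,100]],
])

```text
time: 1.43
tool_pos: [0.4766, -0.1318, 0.2521]
ee_rot: [-3.141, 0.0, 0.676]
wrist_force: [0.6, 0.5, 0.7]
width: 0.0938
```

Request:
step_arm([
  [[0,-24,0,-0.26,100],[0,-24,0,-0.26,100],[0,-24,0,-0.26,100],[0,-24,0,-0.26,100]],
])

```text
time: 1.77
tool_pos: [0.4764, -0.1537, 0.2518]
ee_rot: [-3.14, 0.001, 0.425]
wrist_force: [1.1, 0.3, -0.5]
width: 0.0934
```

```bash
cat > snap.py <<'E'
import sys
from bench import robot,cams
from h import *
o=robot.get_obs();s=cams.snapshot('wrist');n=sys.argv[1]
pickle.dump((s,o),open(f'pics/{n}.pkl','wb'))
cv2.imwrite(f'pics/{n}.png',cv2.resize(s['frame'][...,::-1],(768,576),interpolation=cv2.INTER_CUBIC))
print(o['time'],o['tool_pos'],o['ee_rot'],o['wrist_force'])
E
python3 snap.py w1
```

```text
1.7667 [ 0.47640189 -0.1537101   0.25182961] [-3.14036790e+00  7.08115961e-04  4.24885407e-01] [ 1.11486336  0.30168305 -0.4866513 ]
```

View pics/w1.png

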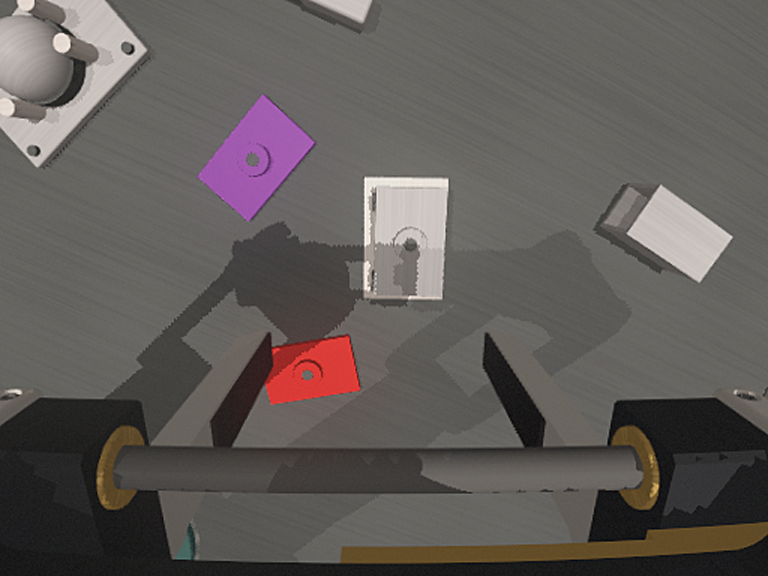

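The wrist picture shows the plate nearly square with the image. Its boss hole is at (410,244) and its outline runs roughly (375,186) to (445,298). I need a zoomed crop for exact corners.

```bash
python3 - <<'E'
from h import *
s,o=pickle.load(open('pics/w1.pkl','rb'))
c=s['frame'][110:210,230:310];c=cv2.convertScaleAbs(c,alpha=1.0);cv2.imwrite('pics/c2.png',cv2.resize(c[...,::-1],(480,600),interpolation=cv2.INTER_CUBIC))
w=px2w(s,np.array([[410,244]])/1.5,.045,o);print(w)
r=px2w(s,np.array([[365,178],[448,178],[442,299],[365,299]])/1.5,.004,o);print(r.round(4),r.mean(0))
E
```

```text
[[ 0.49809704 -0.17528901  0.045     ]]
[[ 0.5325 -0.1149  0.004 ]
 [ 0.5652 -0.1867  0.004 ]
 [ 0.4551 -0.2353  0.004 ]
 [ 0.4227 -0.1636  0.004 ]] [ 0.4938852  -0.17513079  0.004     ]
```

View pics/c2.png

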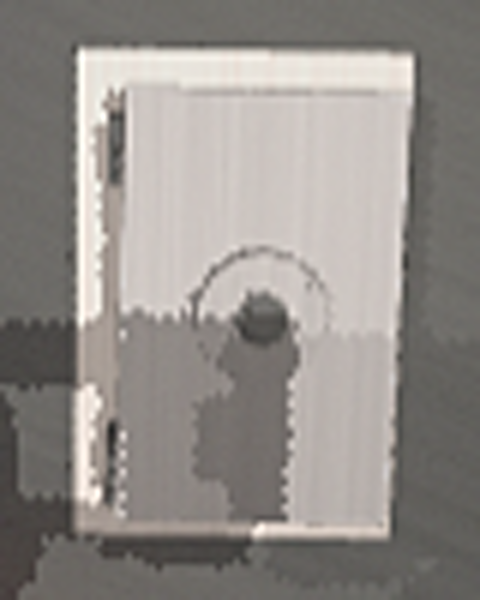

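```bash
python3 - <<'E'
from h import *
s,o=pickle.load(open('pics/w1.pkl','rb'))
g=lambda a:np.array(a)/6+[230,110]
w=px2w(s,g([[124,88],[410,90],[391,524],[120,520]]),.037,o);print(w.round(4),w.mean(0))
for i in range(4):
    d=w[(i+1)%4]-w[i];print(np.linalg.norm(d),np.degrees(np.arctan2(d[1],d[0])))
print(px2w(s,g([[263,318]]),.045,o))
# jig dome/posts: plate image coordinates from top
t=pickle.load(open('pics/top.pkl','rb'))
q=lambda a:np.array(a)/4+[150,170]
p=px2w(t,q([[167,80],[219,106],[173,204],[118,177]]),.052);print(p.round(4),p.mean(0))
for i in range(4):
    d=p[(i+1)%4]-p[i];print(np.linalg.norm(d),np.degrees(np.arctan2(d[1],d[0])))
E
```

```text
[[ 0.5306 -0.1273  0.037 ]
 [ 0.5564 -0.1849  0.037 ]
 [ 0.4652 -0.2258  0.037 ]
 [ 0.4398 -0.1673  0.037 ]] [ 0.49798683 -0.17632459  0.037     ]
0.06308049376576132 -65.91697737087217
0.09990997106059782 -155.85227593728055
0.06374798083907504 113.46480580323565
0.0992236147792843 23.764878366926805
[[ 0.49796632 -0.17609234  0.045     ]]
[[0.5518 0.192  0.052 ]
 [0.5324 0.1551 0.052 ]
 [0.4633 0.1881 0.052 ]
 [0.4832 0.2269 0.052 ]] [0.5076983  0.19053441 0.052     ]
0.04170394557276224 -117.73321723476124
0.07657910990954342 154.49836608187783
0.04362675058660923 62.82916893318122
0.07695656055031706 -26.943119731952404
```

Request:
step_arm([
  [[22,-22,-60,0,100],[22,-22,-60,0,100],[22,-22,-100,0,100],[22,-22,-140,0,100],[22,-22,-170,0,100],[22,-22,-170,0,100]],
])

```text
time: 2.32
tool_pos: [0.4936, -0.1721, 0.0748]
ee_rot: [-3.13, 0.01, 0.427]
wrist_force: [-1.7, 0.7, -1.2]
width: 0.0938
```

Request:
step_arm([
  [[0,0,0,0,100],[0,0,0,0,100]],
])

```text
time: 2.48
tool_pos: [0.5001, -0.1756, 0.085]
ee_rot: [3.139, -0.003, 0.425]
wrist_force: [-0.6, 0.1, 0.7]
width: 0.0938
```

Request:
step_arm([
  [[-1,0,-20,0,100],[-1,0,-40,0,100],[-1,0,-55,0,100],[-1,0,-66,0,100],[-1,0,-66,0,100],[-1,0,-66,0,100]],
])

```text
time: 2.98
tool_pos: [0.4988, -0.1761, 0.0182]
ee_rot: [3.14, -0.002, 0.423]
wrist_force: [0.0, 0.3, 0.5]
width: 0.0937
```

Request:
step_arm([
  [[0,0,-2,0,60],[0,0,-2,0,60],[0,0,-2,0,60],[0,0,-2,0,50],[0,0,-2,0,40],[0,0,-2,0,40],[0,0,-2,0,40],[0,0,-2,0,40]],
])

```text
time: 3.65
tool_pos: [0.4979, -0.1757, 0.0149]
ee_rot: [3.141, -0.0, 0.423]
wrist_force: [0.1, 0.7, 2.5]
width: 0.0636
```

Request:
step_arm([
  [[0,0,0,0,30],[0,0,20,0,30],[0,0,50,0,30],[0,0,90,0,30],[0,0,130,0,30],[0,0,160,0,30],[0,0,160,0,30],[0,0,160,0,30]],
])

```text
time: 4.32
tool_pos: [0.4981, -0.176, 0.1748]
ee_rot: [3.14, -0.001, 0.423]
wrist_force: [-0.8, 0.5, -5.2]
width: 0.0637
```

Request:
step_arm([
  [[0,30,20,0.12,30],[2,60,40,0.24,30],[4,90,60,0.36,30],[5,120,70,0.48,30],[6,150,70,0.6,30],[7,180,70,0.72,30],[8,210,70,0.84,30],[8,240,70,0.96,30]],
])

```text
time: 4.98
tool_pos: [0.5039, 0.0656, 0.2394]
ee_rot: [-3.133, 0.002, 1.389]
wrist_force: [0.2, 0.4, -4.8]
width: 0.0635
```

Request:
step_arm([
  [[0,30,0,0.12,30],[0,55,0,0.24,30],[1,80,0,0.36,30],[1,105,0,0.48,30],[2,127,0,0.6,30],[2,127,0,0.72,30],[2,127,0,0.84,30],[2,127,0,0.96,30]],
])

```text
time: 5.65
tool_pos: [0.5059, 0.1915, 0.2388]
ee_rot: [-3.133, -0.004, 2.35]
wrist_force: [0.3, -0.5, -3.6]
width: 0.0637
```

Request:
step_arm([
  [[0,0,0,0.12,30],[0,0,0,0.24,30],[0,0,0,0.31,30],[0,0,0,0.31,30],[0,0,0,0.31,30],[0,0,0,0.31,30]],
])

```text
time: 6.15
tool_pos: [0.5069, 0.191, 0.2418]
ee_rot: [-3.138, -0.003, 2.651]
wrist_force: [-0.1, 0.4, -5.0]
width: 0.0634
```

```bash
python3 snap.py w2
```

```text
6.15 [0.5068847  0.19104331 0.2417736 ] [-3.13849171 -0.00331636  2.65115387] [-0.10912342  0.4323455  -4.96795844]
```

View pics/w2.png

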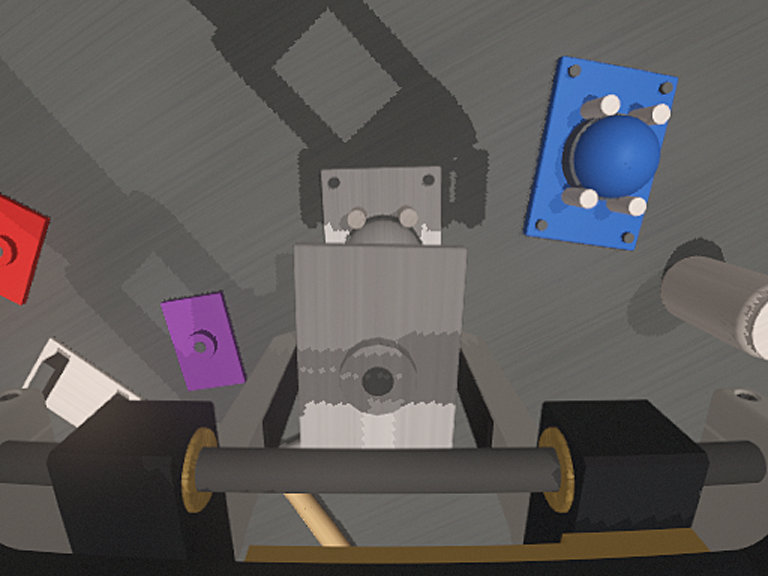

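The plate is held level: boss hole at (377,381), front edge (294,246) to (466,249). Behind it are the jig's base corners at (321,169) and (441,166), and two post tops at (356,217) and (408,217).

```bash
python3 - <<'E'
from h import *
s,o=pickle.load(open('pics/w2.pkl','rb'))
g=lambda a:np.array(a)/1.5
def ctr(p,back):  # p: two pts left,right ; centre lies 'back' behind the edge, toward camera bottom
    m=p.mean(0);d=p[1]-p[0];L=np.linalg.norm(d[:2]);d/=L
    n=np.array([-d[1],d[0],0]); 
    ref=o['tool_pos']-m
    if n[:2]@ref[:2]<0:n=-n
    print('len',L,'ang n',np.degrees(np.arctan2(n[1],n[0])),'centre',(m+back*n).round(4))
ctr(px2w(s,g([[321,169],[441,166]]),.012,o),.080)
ctr(px2w(s,g([[356,217],[408,217]]),.052,o),.038)
z=o['tool_pos'][2]
ctr(px2w(s,g([[294,246],[466,249]]),z+.022,o),.05)
print(px2w(s,g([[377,381]]),z+.030,o))
E
```

```text
len 0.10879706299778351 ang n -26.685907565001965 centre [0.5105 0.1945 0.012 ]
len 0.043631145511155704 ang n -28.061563141679713 centre [0.5086 0.1942 0.052 ]
len 0.06268137239417905 ang n -29.06766138758904 centre [0.507  0.1916 0.2638]
[[0.50646607 0.19160248 0.2717736 ]]
```

Request:
step_arm([
  [[2,2,-35,0.015,30],[2,2,-70,0.015,30],[2,2,-105,0.015,30],[2,2,-135,0.015,30],[2,2,-155,0.015,30],[2,2,-168,0.015,30],[2,2,-170,0.015,30],[2,2,-170,0.015,30]],
])

```text
time: 6.87
tool_pos: [0.5087, 0.193, 0.0731]
ee_rot: [-3.14, -0.002, 2.667]
wrist_force: [-0.2, -1.0, -3.9]
width: 0.0637
```

Request:
step_arm([
  [[0,0,-3,0,30],[0,0,-6,0,30],[0,0,-8,0,30],[0,0,-10,0,30],[0,0,-10,0,30],[0,0,-10,0,30]],
])

```text
time: 7.37
tool_pos: [0.5097, 0.1933, 0.0646]
ee_rot: [3.141, 0.0, 2.668]
wrist_force: [-0.1, 0.5, -3.4]
width: 0.0634
```

```bash
python3 snap.py w3
```

```text
7.3667 [0.50971475 0.19332271 0.06465   ] [3.14130515e+00 1.71064870e-04 2.66766283e+00] [-0.14103013  0.53733122 -3.38922795]
```

View pics/w3.png

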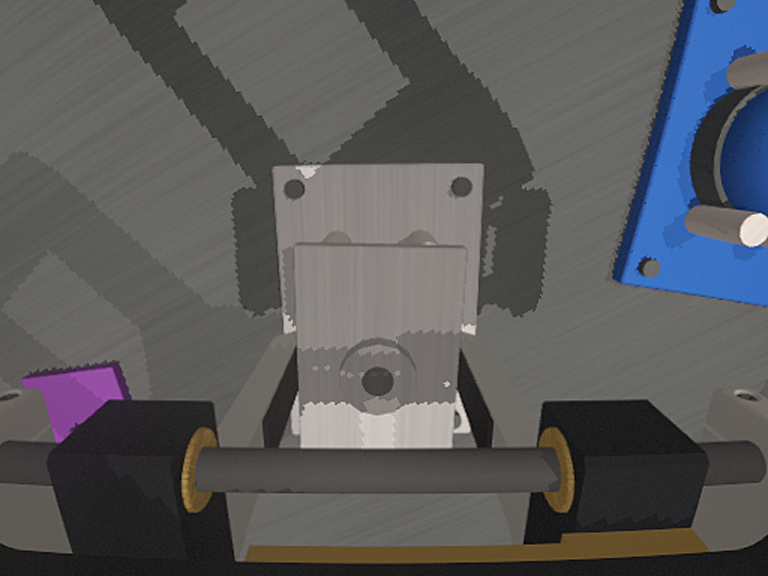

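The plate hangs over the jig. The base's far edge runs (273,167) to (484,164), its side edges are visible down to about (284,333) and (476,333), and the plate's front edge is (296,243) to (467,246).

```bash
python3 - <<'E'
from h import *
s,o=pickle.load(open('pics/w3.pkl','rb'))
g=lambda a:np.array(a)/1.5
def ctr(p,back):
    m=p.mean(0);d=p[1]-p[0];L=np.linalg.norm(d[:2]);d/=L
    n=np.array([-d[1],d[0],0])
    if n[:2]@(o['tool_pos']-m)[:2]<0:n=-n
    print('len',L,'ang n',np.degrees(np.arctan2(n[1],n[0])),'centre',(m+back*n).round(4))
ctr(px2w(s,g([[273,167],[484,164]]),.012,o),.080)
ctr(px2w(s,g([[294.5,188],[461,187]]),.012,o),.069)
z=o['tool_pos'][2]
ctr(px2w(s,g([[296,243],[467,246]]),z+.022,o),.05)
print(px2w(s,g([[377,381]]),z+.030,o))
a=np.radians(-27.7);J=np.array([.509,.193,0]);
for c in [(-.08,.055),(-.08,-.055)]:
    print(w2px(s,[J+[c[0]*np.cos(a)-c[1]*np.sin(a),c[0]*np.sin(a)+c[1]*np.cos(a),.012]],o)*1.5)
E
```

```text
len 0.10841249013902116 ang n -26.35298181798528 centre [0.5112 0.1948 0.012 ]
len 0.08643699503238801 ang n -26.810407708845727 centre [0.5109 0.1938 0.012 ]
len 0.0621394580816755 ang n -28.15900732638998 centre [0.509  0.1948 0.0866]
[[0.50915266 0.19383734 0.09465   ]]
[[484.09920525 164.2012442 ]]
[[269.76081786 162.09048035]]
```

Request:
step_arm([
  [[1.5,0.5,0,0.02,30],[1.5,0.5,-3,0.02,30],[1.5,0.5,-5,0.02,30],[1.5,0.5,-6,0.02,30],[1.5,0.5,-7,0.02,30],[1.5,0.5,-7,0.02,30],[1.5,0.5,-7,0.02,30],[1.5,0.5,-7,0.02,30]],
])

```text
time: 8.08
tool_pos: [0.5112, 0.1938, 0.0575]
ee_rot: [3.141, 0.0, 2.688]
wrist_force: [-0.5, -0.3, -4.3]
width: 0.0633
```

Request:
step_arm([
  [[0,0,-1,0,30],[0,0,-1,0,30],[0,0,-1,0,30],[0,0,-1,0,30],[0,0,-1,0,30]],
])

```text
time: 8.5
tool_pos: [0.5112, 0.1938, 0.0565]
ee_rot: [3.141, 0.0, 2.688]
wrist_force: [0.1, 0.4, -5.3]
width: 0.0636
```

Request:
step_arm([
  [[0,0,-1,0,30],[0,0,-1,0,30],[0,0,-1,0,30],[0,0,-1,0,30],[0,0,-1,0,30]],
])

```text
time: 8.92
tool_pos: [0.5114, 0.1939, 0.0559]
ee_rot: [3.141, 0.001, 2.688]
wrist_force: [0.0, -0.1, -1.1]
width: 0.0634
```

Request:
step_arm([
  [[0,0,-0.3,0,30],[0,0,-0.3,0,30],[0,0,-0.3,0,72],[0,0,-0.3,0,80],[0,0,-0.3,0,90],[0,0,-0.3,0,100],[0,0,-0.3,0,100],[0,0,-0.3,0,100]],
])

```text
time: 9.58
tool_pos: [0.5112, 0.1938, 0.0552]
ee_rot: [3.141, 0.0, 2.688]
wrist_force: [0.7, -0.1, 0.4]
width: 0.0934
```

```bash
python3 snap.py w4
```

```text
9.5833 [0.51122605 0.19382331 0.0551879 ] [3.14139471e+00 8.49636662e-05 2.68775147e+00] [ 0.6836585  -0.14669091  0.39758181]
```

View pics/w4.png

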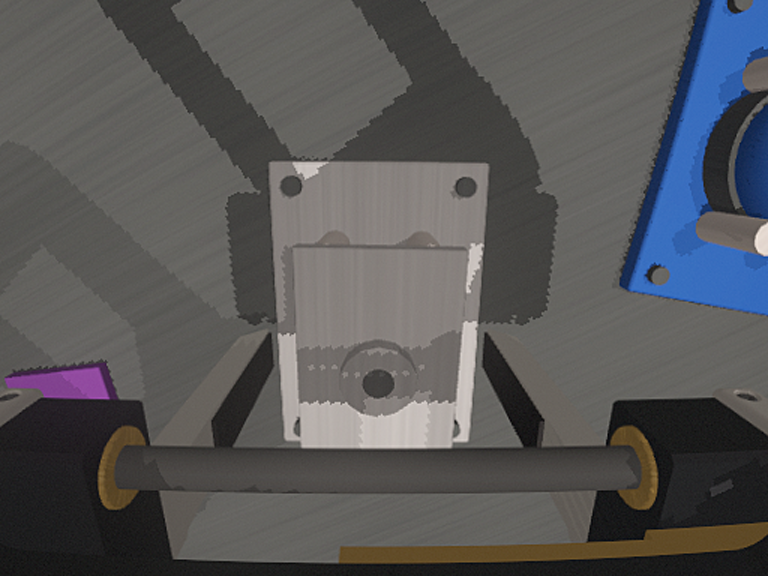

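The fingers are open and clear on both sides, and the plate sits on the dome with its boss at (378,383), essentially level. I wait 0.67 s, then go up.

Request:
step_arm([
  [[0,0,0,0,100],[0,0,0,0,100],[0,0,0,0,100],[0,0,0,0,100],[0,0,0,0,100],[0,0,0,0,100],[0,0,0,0,100],[0,0,0,0,100]],
])

```text
time: 10.3
tool_pos: [0.5112, 0.1938, 0.0552]
ee_rot: [3.141, 0.0, 2.688]
wrist_force: [0.6, 0.1, 0.5]
width: 0.0938
```

Request:
step_arm([
  [[0,0,5,0,100],[0,0,15,0,100],[0,0,30,0,100],[0,0,50,0,100],[0,0,70,0,100],[0,0,90,0,100],[0,0,100,0,100],[0,0,100,0,100]],
])

```text
time: 10.97
tool_pos: [0.5131, 0.1943, 0.1593]
ee_rot: [3.137, 0.006, 2.688]
wrist_force: [-0.5, 0.4, -0.5]
width: 0.0939
```

```bash
python3 snap.py w5
```

```text
10.9667 [0.51307742 0.1943403  0.15933209] [3.13672657 0.00554311 2.68781815] [-0.47025996  0.35514407 -0.52037487]
```

View pics/w5.png

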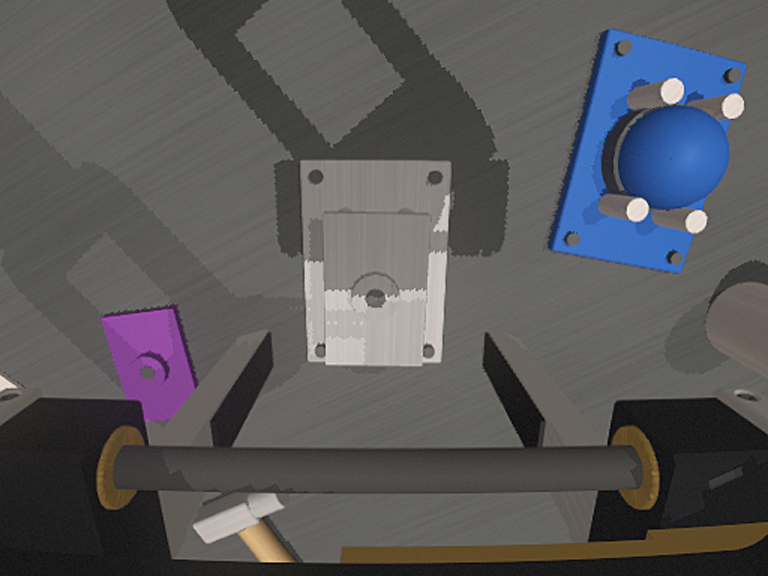

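The plate balances on its own. Its corners are about (324,212), (430,213), (423,366), (326,364), the boss hole is at (375,298), and the base corners are (301,160), (452,160), (441,361), (308,361).

```bash
python3 - <<'E'
from h import *
s,o=pickle.load(open('pics/w5.pkl','rb'))
g=lambda a:np.array(a)/1.5
for n,c,z in[('plate',[[324,212],[430,213],[423,366],[326,364]],.078),('jig',[[301,160],[452,160],[441,361],[308,361]],.012)]:
    w=px2w(s,g(c),z,o);print(n,w.mean(0).round(4))
    for i in range(4):
        d=w[(i+1)%4]-w[i];print(np.linalg.norm(d).round(4),np.degrees(np.arctan2(d[1],d[0])).round(1))
print(px2w(s,g([[375,298]]),.086,o))
E
```

```text
plate [0.5107 0.1952 0.078 ]
0.0626 63.4
0.0991 -26.7
0.0633 -117.4
0.0982 152.8
jig [0.5098 0.1955 0.012 ]
0.1087 64.0
0.1579 -26.6
0.1086 -116.1
0.1577 153.4
[[0.51143158 0.19434028 0.086     ]]
```

Request:
step_arm([
  [[0,0,0,0,0],[0,0,0,0,0],[0,0,-20,0,0],[0,0,-40,0,0],[0,0,-40,0,0],[0,0,-40,0,0],[0,0,-40,0,0],[0,0,-40,0,0]],
])

```text
time: 11.68
tool_pos: [0.5118, 0.194, 0.1163]
ee_rot: [3.14, 0.001, 2.688]
wrist_force: [-0.0, 0.1, 0.4]
width: 0.0438
```

Request:
step_arm([
  [[-1,1,0,0,0],[-1,1,0,0,0],[-1,1,0,0,0],[-1,1,0,0,0],[-1,1,-10,0,0],[-1,1,-20,0,0],[-1,1,-25,0,0],[-1,1,-25,0,0]],
])

```text
time: 12.35
tool_pos: [0.5085, 0.1943, 0.0873]
ee_rot: [-3.138, -0.004, 2.688]
wrist_force: [-0.8, -0.9, -0.2]
width: 0.0004
```

Request:
step_arm([
  [[0,0,0,0,0],[0,0,0,0,0],[0,0,0,0,0],[0,0,0,0,0]],
])

```text
time: 12.68
tool_pos: [0.5105, 0.1949, 0.0907]
ee_rot: [3.141, 0.001, 2.688]
wrist_force: [0.4, -0.4, 0.4]
width: 0.0002
```

Request:
step_arm([
  [[0,0,-2,0,0],[0,0,-4,0,0],[0,0,-5,0,0],[0,0,-6,0,0],[0,0,-7,0,0],[0,0,-8,0,0],[0,0,-9,0,0],[0,0,-10,0,0]],
])

```text
time: 13.35
tool_pos: [0.5103, 0.1951, 0.0805]
ee_rot: [3.141, 0.0, 2.688]
wrist_force: [-1.2, 1.8, 4.5]
width: 0.0004
```

Request:
step_arm([
  [[0,0,-1,0,0],[0,0,-2,0,0],[0,0,-3,0,0],[0,0,-4,0,0],[0,0,-5,0,0],[0,0,-6,0,0],[0,0,-6,0,0],[0,0,-6,0,0]],
])

```text
time: 14.02
tool_pos: [0.5103, 0.195, 0.0746]
ee_rot: [3.141, 0.0, 2.688]
wrist_force: [-2.1, 0.7, 7.2]
width: 0.0004
```

Request:
step_arm([
  [[0,0,-1,0,0],[0,0,-2,0,0],[0,0,-3,0,0],[0,0,-4,0,0],[0,0,-5,0,0],[0,0,-6,0,0],[0,0,-6,0,0],[0,0,-6,0,0]],
])

```text
time: 14.68
tool_pos: [0.5102, 0.1951, 0.0689]
ee_rot: [3.141, 0.0, 2.688]
wrist_force: [-3.0, 0.8, 8.4]
width: 0.0005
```

Request:
step_arm([
  [[0,0,-0.5,0,0],[0,0,-1,0,0],[0,0,-1.5,0,0],[0,0,-1.5,0,0],[0,0,-1.5,0,0]],
])

```text
time: 15.1
tool_pos: [0.51, 0.195, 0.0682]
ee_rot: [3.141, 0.0, 2.688]
wrist_force: [-3.9, 0.7, 9.9]
width: 0.0005
```

Request:
step_arm([
  [[0,0,-0.5,0,0],[0,0,-1,0,0],[0,0,-1.5,0,0],[0,0,-1.5,0,0],[0,0,-1.5,0,0],[0,0,-1.5,0,0]],
])

```text
time: 15.6
tool_pos: [0.5101, 0.195, 0.0682]
ee_rot: [3.141, 0.001, 2.688]
wrist_force: [-7.2, -0.4, 15.2]
width: 0.0002
```

```bash
python3 snap.py w6
```

```text
15.6 [0.51008764 0.1950181  0.06819278] [3.14072245e+00 5.37363333e-04 2.68798425e+00] [-7.23595322 -0.38669134 15.22388712]
```

View pics/w6.png

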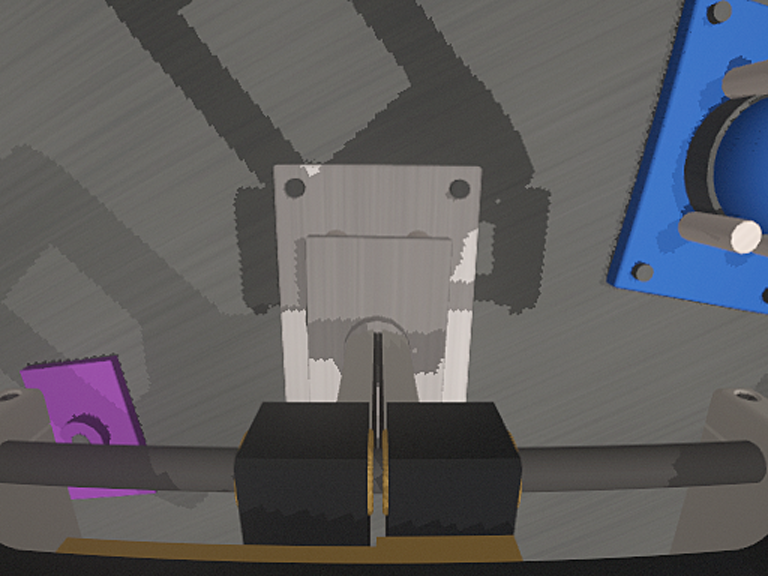

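The shut fingers press on the boss. The plate's front edge is now (307,237) to (452,239), the base's far edge is (275,166) to (482,167), and small bits of post show just beyond the plate edge at (338,235) and (416,235).

```bash
python3 - <<'E'
from h import *
s,o=pickle.load(open('pics/w6.pkl','rb'))
g=lambda a:np.array(a)/1.5
Rm,t=pose(s,o);print('cam',t.round(3),'fwd',Rm[:,2].round(3))
def ctr(n_,p,back):
    m=p.mean(0);d=p[1]-p[0];L=np.linalg.norm(d[:2]);d/=L
    n=np.array([-d[1],d[0],0])
    if n[:2]@(o['tool_pos']-m)[:2]<0:n=-n
    print(n_,L.round(4),np.degrees(np.arctan2(n[1],n[0])).round(1),(m+back*n).round(4))
    return m+back*n,n
J,n=ctr('jig',px2w(s,g([[275,166],[482,167]]),.012,o),.080)
ctr('holes',px2w(s,g([[294.5,188],[459.5,188.5]]),.012,o),.069)
ctr('plate',px2w(s,g([[307,237],[452,239]]),.060,o),.05)
C=(o['tool_pos']);a=np.radians(-27)
n=np.array([np.cos(a),np.sin(a),0]);m=np.array([-n[1],n[0],0])
for z,w in((.06,'top'),(.052,'bot')):
  print(w,[ (w2px(s,[np.r_[C[:2],z]-.05*n+k*.032*m],o)*1.5).round(1).tolist() for k in(1,-1)])
print('post',[(w2px(s,[np.r_[J[:2],z]-.046*n+k*.022*m],o)*1.5).round(1).tolist() for k in(1,-1) for z in (.052,.03)])
E
```

```text
cam [0.439 0.23  0.247] fwd [ 0.243 -0.118 -0.963]
jig 0.108 -26.2 [0.5115 0.1951 0.012 ]
holes 0.087 -26.2 [0.5114 0.1944 0.012 ]
plate 0.0625 -26.8 [0.5114 0.195  0.06  ]
top [[[452.8, 236.6]], [[304.2, 234.0]]]
bot [[[449.8, 233.8]], [[307.1, 231.3]]]
post [[[428.5, 244.9]], [[423.5, 237.2]], [[331.0, 243.2]], [[335.5, 235.6]]]
```

Request:
step_arm([
  [[-0.5,0,-0.3,0,0],[-1,0,-0.7,0,0],[-1,0,-0.7,0,0],[-1,0,-0.7,0,0],[-1,0,-0.7,0,0],[-1,0,-0.7,0,0]],
])

```text
time: 16.15
tool_pos: [0.5101, 0.195, 0.0682]
ee_rot: [3.139, 0.003, 2.688]
wrist_force: [-4.5, -1.0, 17.4]
width: 0.0002
```

Request:
step_arm([
  [[-0.7,0,0,0,0],[-0.7,0,0,0,0],[-0.7,0,0,0,0],[-0.7,0,0,0,0],[-0.7,0,0,0,0],[-0.7,0,0,0,0],[-0.7,0,0,0,0],[-0.7,0,0,0,0]],
])

```text
time: 16.82
tool_pos: [0.51, 0.195, 0.0682]
ee_rot: [3.139, 0.004, 2.688]
wrist_force: [-3.0, -0.2, 15.9]
width: 0.0006
```

Request:
step_arm([
  [[0,0,0,0,0],[0,0,0,0,0],[0,0,0,0,0],[0,0,0,0,0],[0,0,0,0,0],[0,0,0,0,0]],
])

```text
time: 17.32
tool_pos: [0.51, 0.195, 0.0682]
ee_rot: [3.139, 0.004, 2.688]
wrist_force: [-4.0, 0.2, 15.9]
width: 0.0002
```

Steady at about 16 N, so I hand it in.

```bash
python3 -c "
from bench import robot
print(robot.close_job());o=robot.get_obs();print(o['time'],o['tool_pos'],o['wrist_force'])"
```

```text
the job is handed in; nothing more can be done
None
the job is handed in; nothing more can be done
```

The job is handed in at about 17 s with the bare steel plate pressed down on the jig; no verdict was reported.

- **Balance:** I gripped the plate across its long edges and lowered it until the dome took its weight. I let go and waited about 0.7 s with the open fingers clear. The picture after backing off shows it balancing level, with plate and jig centres 1–2 mm apart and about 0.5° between them.
- **Press:** I pushed the shut fingers down on the boss until the tool stopped at z = 68.2 mm; 68 mm is the height for the plate lying on the posts. Further commanded travel only raised the force, so it is at the hard stop.
- **Last picture:** Taken while pressed, it puts plate and jig centres within about 1 mm and square within about 1°.
- **Final hold:** After that I only shifted the command slightly. The last reading was a steady push of about 16 N, with the tool not moving.

**Not measured or not clean:**
- **Posts and plunger:** Plunger travel and the force on the posts were inferred from tool height and push, since neither has a sensor.
- **Sideways force:** About 4 N remained at the end, down from about 7 N. The tool did not shift under it.
- **Jig position:** The top camera and wrist camera disagreed by 3–4 mm on where the jig was. I went with the wrist camera.
- **Bystanders:** The arm never went near the hammer, tin or offcut, but I did not measure their positions again at the end.

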